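Kit the rack and pinion from behind the housings

ROBOT

A 6-joint arm with a two-finger parallel gripper is mounted at the origin on the work surface. World frame = base frame: x ahead of the robot, y to its left, z up, the work surface at z = 0. Lengths are in m, angles in rad, forces in N, time in s.
With the tool pointing down it reaches from about 0.4 to 0.925 m from the base axis. Payload 12.5 kg.
Tool frame: the origin (TCP) lies midway between the tips of the shut fingers; the grasp point (between the pads) lies 19 mm behind it; z points along the fingers, y is the line along which they close (so a half turn about z gives the same grasp; the last joint's range is limited). The gripper opens to 95 mm and grips with 3 to 60 N. Pads are 20 mm wide; open, the fingers measure 119 mm over their backs; the gripper's body (75 mm by 180 mm) begins 59 mm behind the grasp point.
Start: joints at [-1.411, 0.491, 1.559, -0, 1.092, -0.106], TCP at [0.164, -0.603, 0.189] pointing down, gripper open.
Joint ranges: [-3.1, 3.1], [-0.84, 2.19], [0.05, 2.79], [-1.13, 4.28], [0.06, 2.93], [-2.69, 2.69]. Speed limits (rad/s): [2.22, 2.22, 2.79, 3.14, 3.14, 3.14].

INTERFACE

Orientations are given as a 3x3 rotation matrix whose columns are the frame's x, y, z axes.
In Python, from plant import bot gives the robot as it stands. Calls block until the motion is done:
- bot.move_to(position, orientation): joint-space move of the TCP to a pose.
- bot.move_straight(position, ori=None, v=0.15, guard=None): straight line of the TCP; ori=None keeps the orientation; v is the mean speed in m/s. With guard (N) it stops when the force on the tool has changed by that much, and returns True; else False.
- bot.movej(angles): joint-space move.
- bot.move_gripper(opening): opening from 0.0 (shut) to 1.0 (fully open); the grip force is fixed at half the most; returns when the fingers have stopped.
- bot.wait(seconds).
- bot.ik(position, orientation): joint angles nearest the present ones, or None.
- bot.get_state(): the state.
- bot.grab_frame(name): name is "side" or "top" or "wrist"; returns the picture (420x560x3 uint8, red, green, blue); there is no depth.
- bot.get_calibration(name): a dict with "fx", "fy", "cx", "cy" (pixels), "extrinsics" (4x4, takes a point from camera to world coordinates). Camera axes: x right, y down, z forward; pixel columns grow to the right and rows downward; lengths in m; the calibration is good to about 2 mm. A picture is of the moment at which its call begins: read the wrist's pose just before it. get_calibration takes no time and is no camera call; for the wrist camera it gives the pose at the moment of the call.
A pose or a line that the arm cannot do raises bot.Unreachable and nothing moves.
- bot.finish_job(): hands the job in; it is judged then, once.
The state is a dict: "time_s": time; "joints": joint angles; "qd": joint speeds; "tau": joint torques, N m; "eef_pos": TCP position; "orientation": TCP orientation; "wrist_force": force on the tool from outside, world axes, zero at the start; "moment": the same for the moment, N m; "grip_width": opening from 0.0 (shut) to 1.0 (fully open); "grip_force": force on a finger pad.
Only numpy, scipy, OpenCV 4.12 (cv2) and the standard library are available. Lean on these libraries where they do the work, as an engineer would, in place of code of your own. Each camera call takes 0.05 s, during which the arm holds its last target. There are 200 camera calls.

TASK

The toothed rack and its pinion are needed for the next actuator, but they lie in the stock tray behind two tall housings. Lift both housings out onto the black rubber mat, slide the divider of the narrow wooden tote so that the long rack fits flat on one side of it and the pinion on the other, and put them in, the rack teeth up and the pinion standing on its gear. Then stand each housing back upright on the pad it came from, keeping everything upright and leaving the ball bearing in the tray where it lies.

Things in the scene. Friction and masses are not known exactly. Their poses are not given: they have to be found in the camera images.
- square_housing: Tall aluminium bearing housing with a square foot: foot 72 x 72 mm, 14 mm thick; above it a round barrel of 54 mm diameter up to 125 mm (57 mm at a band 60 to 66 mm up). About 0.6 kg. Origin: centre of the underside, z up. Starts on one of the two black pads in the tray's front row; that start position is where it must go back to.
- round_body: Tall steel body with a round foot: foot 74 mm diameter, 12 mm thick; neck 46 mm diameter up to 76 mm; round head 60 mm diameter from 76 mm to the top at 110 mm. 0.6 kg. Origin: centre of the underside, z up. Starts on the other of the two pads; that start position is where it must go back to.
- rack: Toothed gear rack: straight steel bar 150 mm long (its x axis), 20 mm wide (y), 22 mm high (z) with the teeth on top. 0.4 kg. Origin: centre of the underside. Lies on the tray floor in the back row, behind the two housings, across the tray.
- pinion: Pinion: steel gear of 40 mm diameter, 24 mm high, with its round shaft of 16 mm diameter standing up from it to 87 mm above the underside. 0.22 kg. Origin: centre of the gear's underside, z up along the shaft. Stands at one end of the back row of the tray, beyond one end of the rack.
- bearing: Ball bearing, a flat steel ring of 42 mm outer diameter, 14 mm high, lying at the other end of the back row of the tray. Origin: centre of the underside. Bystander, to be left there.
- tray: Stock tray, a fixed wooden tray: inside 165 mm along its x (away from the robot at yaw 0) by 290 mm along its y, floor 8 mm above its underside, walls 12 mm thick with the top 50 mm above the underside. Origin: centre of the underside. The black pads (78 x 84 mm, flush with the floor) are centred at x = -40.5 mm, y = +55 and -55 mm.
- mat: Black rubber mat, fixed, 240 mm along its x by 150 mm along its y, 4 mm thick, the side area to clear things to. Origin: centre of the underside.
- tote: Kit tote, a fixed narrow wooden box: inside 260 mm along its x by 110 mm along its y, floor 8 mm above its underside, walls 12 mm thick with the top 60 mm above the underside. Origin: centre of the underside. A divider across it makes two compartments.
- divider (a joint): Position of the tote's divider along the tote's x axis (m): 0 in the middle, stops at -0.06 and +0.06. A 10 mm thick panel across the whole width, its top bar 68 mm above the tote's underside; about 2 N of friction, stays where it is left. At a stop the compartments are 185 and 65 mm long; with it near the middle neither takes the rack.
- divider_grip (a point): Grip point of the divider: middle of its black grip tab, 80 mm above the tote's underside. The tab is 12 mm thick along the tote's x, 56 mm wide along its y, from 66 to 92 mm above the tote's underside. Axes as the tote's.
Mind the look-alikes: they are no part of the job. Leave any blue or orange look-alike of the square_housing alone.

How it is judged:
On the way, in this order (a step that is already met when the one before it is completed fails the run):
1. both housings stand on the rubber mat (x of square_housing in the frame of mat between -0.115 and 0.115 m and y of square_housing in the frame of mat between -0.07 and 0.07 m and z of each of square_housing, round_body in the frame of mat below 0.01 m and angle between each of square_housing, round_body's own z axis and vertical below 0.1 rad and linear speed of each of square_housing, round_body below 0.03 m/s and x of round_body in the frame of mat between -0.115 and 0.115 m and y of round_body in the frame of mat between -0.07 and 0.07 m), for 0.2 s.
2. the rack lies flat in one compartment of the tote and the pinion stands in the other (x of rack in the frame of tote between -0.13 and 0.13 m and y of rack in the frame of tote between -0.055 and 0.055 m and z of each of rack, pinion in the frame of tote below 0.014 m and angle between each of rack, pinion's own z axis and vertical below 0.1 rad and linear speed of each of rack, pinion below 0.02 m/s and angular speed of each of rack, pinion below 0.2 rad/s and x of pinion in the frame of tote between -0.13 and 0.13 m and y of pinion in the frame of tote between -0.055 and 0.055 m and ((x of rack in the frame of divider_grip below 0 m and x of pinion in the frame of divider_grip above 0 m) or (x of rack in the frame of divider_grip above 0 m and x of pinion in the frame of divider_grip below 0 m))), for 0.2 s.
At the end, for the whole second after the job is handed in: Rack flat on the tote floor, teeth up, and pinion upright on its gear on the other side of the divider; each housing upright within 15 mm of where it first stood; bearing within 20 mm of its start; everything released and at rest (all of step 2 and distance of each of square_housing, round_body from where it was at the start of the episode below 0.015 m and angle between each of square_housing, round_body's own z axis and vertical below 0.08 rad and linear speed of each of square_housing, round_body below 0.02 m/s and angular speed of each of square_housing, round_body below 0.2 rad/s and distance of bearing from where it was at the start of the episode below 0.02 m); the robot touches nothing.
It fails at once if a housing is tipped over (angle between any of square_housing, round_body's own z axis and vertical above 0.5 rad).
It fails at once if the pinion or the rack is tipped over (angle between any of pinion, rack's own z axis and vertical above 0.7 rad).
It fails at once if the ball bearing is moved (distance of bearing from where it was at the start of the episode above 0.02 m).
It also fails if it takes over 144 s, if anything falls off the work surface, if the arm or the gripper's body presses on something with over 40 N, if the wrist force passes 120 N, or if a joint passes its speed limit or range.

## Working session

There is one attempt and no reset: what is moved stays moved. The work goes in short steps, each a Python script; the robot and the scene stay as the last script left them, time stands still between calls to the robot, and variables do not carry over. Pictures are saved under pics/ and viewed, at most 14 in all, crops included, and the job is handed in when it is done.

```bash
ls; mkdir -p pics; python3 - <<'E'
from plant import bot
import cv2
for n in ("top","side"):
    cv2.imwrite(f"pics/{n}0.png",bot.grab_frame(n)[:,:,::-1])
    c=bot.get_calibration(n); print(n,c["fx"],c["fy"],c["cx"],c["cy"]); print(c["extrinsics"])
print(bot.get_state())
E
```

```text
pics
top 546.9976744823302 546.9976744823302 274.59503513041705 209.07771729517913
[[ 0.00433673 -0.97502409  0.22205679  0.15964059]
 [-0.99998897 -0.00382771  0.0027226  -0.00951294]
 [-0.00180463 -0.22206615 -0.97502993  1.3705687 ]
 [ 0.          0.          0.          1.        ]]
side 531.7194850247864 531.7194850247864 280.65558030532037 211.82439942082476
[[-0.29763863 -0.65399492  0.6954868  -0.3578241 ]
 [-0.95467754  0.20280379 -0.21785643  0.23525678]
 [ 0.00142964 -0.72880811 -0.68471651  0.86046474]
 [ 0.          0.          0.          1.        ]]
{'time_s': 0.1, 'joints': array([-1.41058659e+00,  4.91447385e-01,  1.55938594e+00, -2.52962286e-06,
        1.09170528e+00, -1.05621205e-01]), 'qd': array([ 0.0006841 , -0.00025619, -0.00086252, -0.00040647,  0.00037973,
        0.00125908]), 'tau': array([ 6.53418356e-04, -6.13623834e+01, -2.58604681e+01,  6.93458109e-02,
        4.70129389e-02, -6.91719833e-05]), 'eef_pos': array([ 0.16416449, -0.6028064 ,  0.18895332]), 'orientation': array([[ 9.64874238e-01,  2.62712164e-01, -1.53119869e-04],
       [ 2.62712191e-01, -9.64873791e-01,  9.33483333e-04],
       [ 9.74960782e-05, -9.40920475e-04, -9.99999553e-01]]), 'wrist_force': array([-8.41365852e-01,  2.80999670e-01,  2.00090144e-05]), 'moment': array([-0.0024947 ,  0.03135154, -0.05693207]), 'grip_force': 0.0, 'grip_width': 0.9961068794154861}
```

View pics/top0.png

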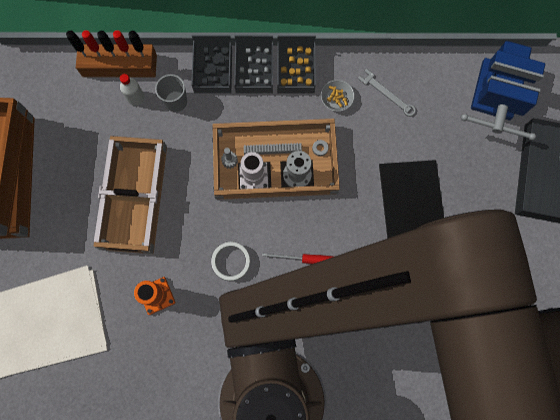

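View pics/side0.png

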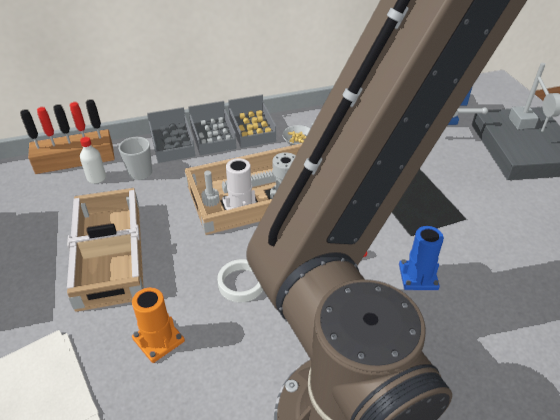

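The top view shows the tote at left (130,193), the tray in the centre (277,158) and the mat at right (412,195), partly hidden by the arm. In the tray, the square housing is at (252,170), the round body at (298,168), the rack at (272,148), the pinion at (228,157) and the bearing at (320,147). The look-alikes are orange at (152,293) and blue, seen only in the side view at (425,260).

```bash
cat > h.py <<'E'
from plant import bot
import numpy as np, cv2
def px2w(name,u,v,z,c=None):
    c=c or bot.get_calibration(name); E=c["extrinsics"]
    d=E[:3,:3]@np.array([(u-c["cx"])/c["fx"],(v-c["cy"])/c["fy"],1]); o=E[:3,3]
    return o+d*(z-o[2])/d[2]
def w2px(name,p,c=None):
    c=c or bot.get_calibration(name); E=c["extrinsics"]
    q=E[:3,:3].T@(np.asarray(p,float)-E[:3,3]); return np.array([c["fx"]*q[0]/q[2]+c["cx"],c["fy"]*q[1]/q[2]+c["cy"]])
def down(a): # tool pointing down, closing axis y at world angle a
    y=np.array([np.cos(a),np.sin(a),0]); z=np.array([0,0,-1.]); return np.c_[np.cross(y,z),y,z]
def st():
    s=bot.get_state(); print("t=%.1f"%s["time_s"],"p",s["eef_pos"].round(4),"j",s["joints"].round(2),"w %.3f F %.1f"%(s["grip_width"],s["grip_force"]),"wf",s["wrist_force"].round(1)); return s
def save(name,f): cv2.imwrite("pics/"+f,bot.grab_frame(name)[:,:,::-1])
E
python3 - <<'E'
from h import *
for n,u,v,z,l in [("top",252,162,.125,"sq top"),("top",298,160,.11,"rb top"),("top",228,153,.087,"pin"),("top",320,147,.022,"bear"),("top",245,148,.03,"rackL"),("top",302,148,.03,"rackR"),
 ("top",213,123,.05,"trayTL"),("top",336,120,.05,"TR"),("top",339,191,.05,"BR"),("top",214,196,.05,"BL"),
 ("top",110,138,.06,"tTL"),("top",166,140,.06,"tTR"),("top",95,246,.06,"tBL"),("top",150,250,.06,"tBR"),("top",124,192,.09,"grip"),
 ("top",379,163,.004,"mTL"),("top",436,160,.004,"mTR"),("top",388,236,.004,"mBL"),("side",464,217,.004,"mside"),("side",420,275,.0,"blue"),("top",152,300,0,"orange")]:
    print(l,px2w(n,u,v,z).round(3))
E
```

```text
sq top [0.558 0.048 0.125]
rb top [ 0.568 -0.062  0.11 ]
pin [0.593 0.11  0.087]
bear [ 0.632 -0.123  0.022]
rackL [0.626 0.071 0.03 ]
rackR [ 0.627 -0.076  0.03 ]
trayTL [0.687 0.153 0.05 ]
TR [ 0.696 -0.163  0.05 ]
BR [ 0.507 -0.166  0.05 ]
BL [0.493 0.145 0.05 ]
tTL [0.641 0.412 0.06 ]
tTR [0.636 0.27  0.06 ]
tBL [0.365 0.429 0.06 ]
tBR [0.355 0.295 0.06 ]
grip [0.492 0.359 0.09 ]
mTL [ 0.595 -0.278  0.004]
mTR [ 0.604 -0.427  0.004]
mBL [ 0.402 -0.293  0.004]
mside [ 0.369 -0.44   0.004]
blue [ 0.245 -0.26   0.   ]
orange [0.24  0.297 0.   ]
```

```bash
python3 - <<'E'
from h import *
bot.move_straight([0.164,-0.603,0.36],v=0.25)
for a in (0,np.pi): print(bot.ik([0.54,0,0.40],down(a)))
bot.move_to([0.54,0.0,0.40],down(np.pi) if bot.ik([0.54,0,0.40],down(np.pi)) is not None else down(0))
s=st(); c=bot.get_calibration("wrist"); print(c)
save("wrist","w1.png"); save("top","top1.png")
E
```

```text
[-1.22342002e-01  2.21721685e-01  1.41988148e+00 -4.44089210e-16
  1.49998949e+00 -1.22342002e-01]
None
t=3.5 p [ 0.5401 -0.0007  0.3999] j [-0.12  0.22  1.42 -0.    1.5  -0.12] w 0.997 F 0.0 wf [ 0.4  0.3 -0.5]
{'fx': 350.3322054526218, 'fy': 350.3322054526218, 'cx': 275.5439472959897, 'cy': 213.3140561054198, 'extrinsics': array([[ 9.99999306e-01, -1.15735104e-04, -1.17214604e-03,
         5.40886871e-01],
       [-3.93042723e-04, -9.70907783e-01, -2.39453384e-01,
         6.63601971e-02],
       [-1.11033255e-03,  2.39453679e-01, -9.70907155e-01,
         5.95964700e-01],
       [ 0.00000000e+00,  0.00000000e+00,  0.00000000e+00,
         1.00000000e+00]])}
```

View pics/w1.png

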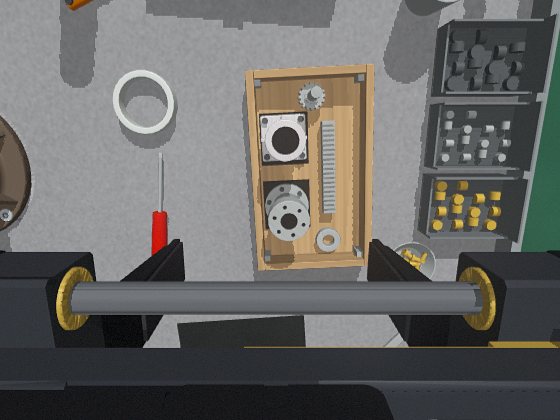

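View pics/top1.png

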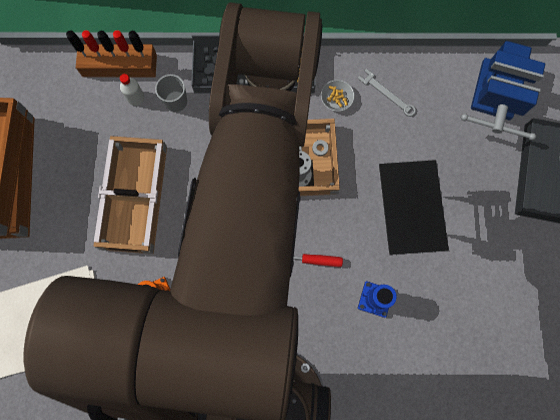

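The wrist view shows the tray clear of the arm: square housing bore at about (286,140), round head top (289,220), rack from (328,122) to (329,212), pinion (313,96) and bearing (328,240). In the top view the whole mat is now visible, with corners (379,163), (436,161), (447,250) and (391,254). Next I zoom in on the tray.

```bash
python3 - <<'E'
import cv2
a=cv2.imread("pics/w1.png")[60:275,238:383]; b=cv2.imread("pics/top0.png")[130:255,90:170]
a=cv2.resize(a,None,fx=2.75,fy=2.75,interpolation=2); b=cv2.resize(b,None,fx=4,fy=4,interpolation=2)
import numpy as np
o=np.zeros((592,a.shape[1]+b.shape[1],3),np.uint8); o[:a.shape[0],:a.shape[1]]=a; o[:b.shape[0],a.shape[1]:]=b; print(a.shape,b.shape)
cv2.imwrite("pics/crop1.png",o)
E
```

```text
(591, 399, 3) (500, 320, 3)
```

View pics/crop1.png

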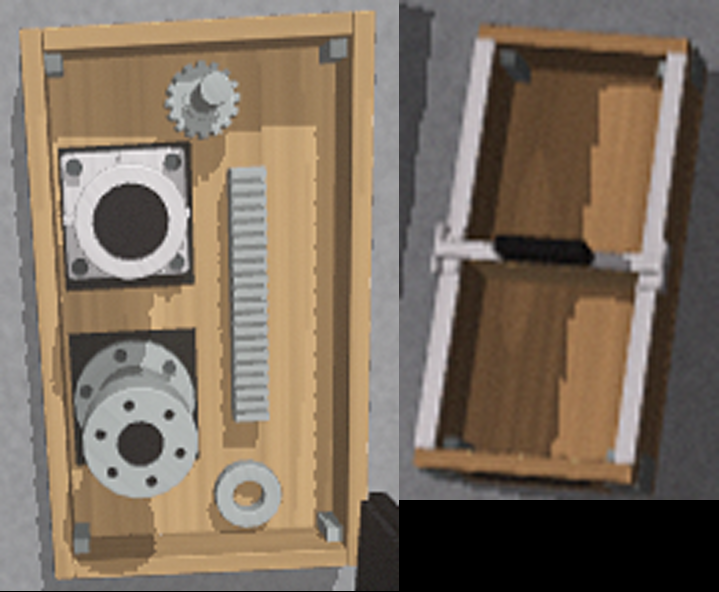

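```bash
python3 - <<'E'
from h import *
# capture pose calibration from w1
E=np.array([[9.99999306e-01,-1.15735104e-04,-1.17214604e-03,5.40886871e-01],[-3.93042723e-04,-9.70907783e-01,-2.39453384e-01,6.63601971e-02],[-1.11033255e-03,2.39453679e-01,-9.70907155e-01,5.95964700e-01],[0,0,0,1]])
C=dict(fx=350.3322,fy=350.3322,cx=275.5439,cy=213.314,extrinsics=E)
W=lambda x,y,z:px2w("wrist",238+x/2.75-.3,60+y/2.75-.3,z,C)[:2]
T=lambda x,y,z:px2w("top",90+(x-399)/4-.4,130+y/4-.4,z)[:2]
def P(l,*a): print(l,*[np.round(x,4) for x in a])
P("sq top",W(131,221,.133)); f=[W(*q,.022) for q in((61,150),(187,145),(192,283),(69,286))]
P("sq foot",np.mean(f,0),*f)
P("rb top",W(141,444,.118)); P("rb foot LR",W(74,395,.02),W(196,395,.02))
P("pin shaft",W(214,90,.095)," gear",W(202,100,.032))
r=[W(*q,.03) for q in((230,168),(265,166),(269,420),(233,421))]; P("rack",np.mean(r,0),*r)
d=(r[2]+r[3]-r[0]-r[1])/2; print("rack len",np.linalg.norm(d),"ang",np.arctan2(-d[1],-d[0])-np.pi/2)
P("bear",W(249,495,.022))
t=[W(*q,.05) for q in((21,30),(373,12),(360,570),(56,578))];P("tray",np.mean(t,0),*t)
q=[T(*p,.06) for p in((478,24),(690,40),(635,485),(415,465))]; c=np.mean(q,0); P("tote",c,*q)
d=(q[0]+q[1]-q[2]-q[3])/2; P("L,ang",np.linalg.norm(d),np.arctan2(d[1],d[0]), np.linalg.norm(q[0]+q[3]-q[1]-q[2])/2)
P("tab",T(543,249,.092),T(497,245,.092),T(592,253,.092))
m=[px2w("top",*p,.004)[:2] for p in((379,163),(436,161),(447,250),(391,254))]; P("mat",np.mean(m,0),*m)
E
```

```text
sq top [0.553  0.0498]
sq foot [0.5538 0.0481] [0.5156 0.0858] [0.5878 0.0885] [0.5923 0.0099] [0.5194 0.0081]
rb top [ 0.5593 -0.0629]
rb foot LR [ 0.5218 -0.0584] [ 0.5964 -0.0584]Traceback (most recent call last):
  File "<stdin>", line 11, in <module>
  File "<stdin>", line 7, in P
    return _wrapfunc(a, 'round', decimals=decimals, out=out)
    return _wrapit(obj, method, *args, **kwds)
    result = getattr(arr, method)(*args, **kwds)
numpy._core._exceptions._UFuncNoLoopError: ufunc 'multiply' did not contain a loop with signature matching types (dtype('<U5'), dtype('float64')) -> None
```

```bash
cat > m.py <<'E'
from h import *
E=np.array([[9.99999306e-01,-1.15735104e-04,-1.17214604e-03,5.40886871e-01],[-3.93042723e-04,-9.70907783e-01,-2.39453384e-01,6.63601971e-02],[-1.11033255e-03,2.39453679e-01,-9.70907155e-01,5.95964700e-01],[0,0,0,1]])
C=dict(fx=350.3322,fy=350.3322,cx=275.5439,cy=213.314,extrinsics=E)
W=lambda x,y,z:px2w("wrist",238+x/2.75-.3,60+y/2.75-.3,z,C)[:2]
T=lambda x,y,z:px2w("top",90+(x-399)/4-.4,130+y/4-.4,z)[:2]
def P(l,*a): print(l,*[np.round(x,4) for x in a])
P("pin shaft",W(214,90,.095),W(202,100,.032))
r=[W(*q,.03) for q in((230,168),(265,166),(269,420),(233,421))]; P("rack",np.mean(r,0),*r)
d=(r[2]+r[3]-r[0]-r[1])/2; print("rack len",np.linalg.norm(d),"ang",np.arctan2(-d[1],-d[0])-np.pi/2)
P("bear",W(249,495,.022))
t=[W(*q,.05) for q in((21,30),(373,12),(360,570),(56,578))];P("tray",np.mean(t,0),*t)
q=[T(*p,.06) for p in((478,24),(690,40),(635,485),(415,465))]; c=np.mean(q,0); P("tote",c,*q)
d=(q[0]+q[1]-q[2]-q[3])/2; P("L,ang",np.linalg.norm(d),np.arctan2(d[1],d[0]), np.linalg.norm(q[0]+q[3]-q[1]-q[2])/2)
P("tab",T(543,249,.092),T(497,245,.092),T(592,253,.092))
m=[px2w("top",*p,.004)[:2] for p in((379,163),(436,161),(447,250),(391,254))]; P("mat",np.mean(m,0),*m)
E
python3 m.py
```

```text
pin shaft [0.5946 0.1118] [0.5948 0.1122]
rack [0.6254 0.0021] [0.6118 0.0756] [0.6316 0.0767] [ 0.6399 -0.0717] [ 0.6182 -0.0723]
rack len 0.14836775531142898 ang 0.049494560771302654
bear [ 0.6308 -0.1219]
tray [ 0.5962 -0.0063] [0.4962 0.1461] [0.6823 0.1549] [ 0.6954 -0.1605] [ 0.511  -0.1657]
tote [0.5009 0.3558] [0.6476 0.4141] [0.6374 0.2791] [0.3534 0.2981] [0.3651 0.4321]
L,ang 0.2839 -0.0653 0.1349
tab [0.4921 0.3542] [0.4945 0.3822] [0.4897 0.3244]
mat [ 0.4799 -0.361 ] [ 0.5953 -0.2778] [ 0.6014 -0.4269] [ 0.3669 -0.4403] [ 0.3562 -0.2989]
```

```bash
cat >> h.py <<'E'
R0=down(0)
def carry(src,dst,zs,zd,zt=0.27,guard=10):
    """grasp at src (x,y) with TCP height zs, place at dst with TCP height zd"""
    bot.move_gripper(1.0)
    bot.move_straight([*src,zt],R0,v=.3)
    if bot.move_straight([*src,zs],v=.15,guard=guard): print("HIT down"); st(); return False
    bot.move_gripper(0.0); s=st()
    bot.move_straight([*src,zt],v=.15); st()
    bot.move_straight([*dst,zt],v=.25)
    bot.move_straight([*dst,zd+.02],v=.15)
    print("touch",bot.move_straight([*dst,zd],v=.04,guard=guard)); st()
    bot.move_gripper(1.0); bot.wait(.1)
    bot.move_straight([*dst,zt],v=.25); return True
E
python3 - <<'E'
from h import *
# grasp heights above underside: round .093, square .097 ; TCP = +floor .008 -.019
bot.move_to([.559,-.0625,.27],R0)
if carry((.559,-.0625),(.538,-.357),.082,.079):
    carry((.5533,.0490),(.422,-.365),.086,.083)
save("wrist","w2.png"); bot.move_straight([.48,-.20,.42],v=.3); save("wrist","w3.png"); st()
E
```

```text
t=6.7 p [ 0.5588 -0.0625  0.082 ] j [-0.23  0.54  1.82 -0.    0.78 -0.23] w 0.621 F 30.0 wf [-2.3  0.2  0.8]
t=8.1 p [ 0.5586 -0.0624  0.2691] j [-0.23  0.33  1.6  -0.    1.21 -0.23] w 0.623 F 30.0 wf [ 0.3 -0.1 -5.9]
touch True
t=11.3 p [ 0.5375 -0.3567  0.0781] j [-0.69  0.64  1.61 -0.    0.89 -0.69] w 0.621 F 30.0 wf [-0.5  0.8  6.8]
t=17.0 p [0.5531 0.049  0.086 ] j [-0.03  0.52  1.84 -0.    0.78 -0.03] w 0.559 F 30.0 wf [-1.5 -0.3  1.9]
t=18.3 p [0.5529 0.049  0.2691] j [-0.03  0.32  1.62 -0.    1.2  -0.03] w 0.564 F 30.0 wf [-0.4 -0.2 -7.8]
touch False
t=22.1 p [ 0.4221 -0.3651  0.0829] j [-0.83  0.53  1.83  0.    0.78 -0.83] w 0.565 F 30.0 wf [-0.2  0.3 -6.2]
t=25.0 p [ 0.4795 -0.2007  0.4185] j [-0.52  0.18  1.42 -0.    1.54 -0.52] w 1.000 F 0.0 wf [-0.3 -0.8  0.2]
```

View pics/w3.png

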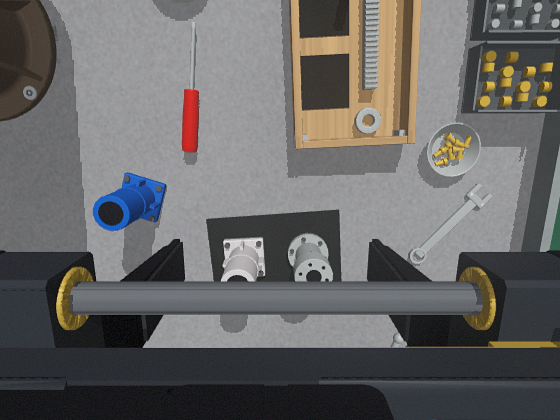

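Both housings stand upright on the mat: the square one at (240,255) and the round one at (312,262). The rack, bearing and empty pads are visible in the tray. Next I slide the divider, then move the rack and look.

```bash
cat >> h.py <<'E'
YT=-.072; CT=np.array([.501,.355]); ut=np.array([np.cos(YT),np.sin(YT)]); vt=np.array([-ut[1],ut[0]])
tote=lambda x,y=0:CT+x*ut+y*vt
E
python3 - <<'E'
from h import *
tab=np.array([.492,.354])
bot.move_to([*tab,.25],down(YT)); bot.move_gripper(.6)
print("hit",bot.move_straight([*tab,.068],v=.12,guard=10))
bot.move_gripper(0); st()
d=.0585-(tab-CT)@ut
print("stop",bot.move_straight([*(tab+d*ut),.068],v=.06,guard=20)); st()
bot.move_gripper(.6); st(); bot.move_straight([*(tab+d*ut),.25],v=.2)
bot.move_straight([*tote(.01,-.06),.40],v=.3); s=st(); c=bot.get_calibration("wrist"); np.save("c4.npy",c["extrinsics"]); save("wrist","w4.png")
E
```

```text
hit False
t=30.6 p [0.492 0.354 0.068] j [0.51 0.61 1.72 0.   0.81 0.59] w 0.007 F 0.0 wf [-0.1  0.1 -0.3]
stop False
t=31.9 p [0.5589 0.3492 0.068 ] j [0.46 0.67 1.58 0.   0.89 0.53] w 0.002 F 0.0 wf [-1.  -0.5  0.2]
t=33.0 p [0.5592 0.3491 0.068 ] j [0.46 0.67 1.58 0.   0.89 0.53] w 0.603 F 0.0 wf [ 0.5  0.4 -0.1]
t=34.7 p [0.5066 0.2945 0.3982] j [0.41 0.3  1.31 0.   1.53 0.49] w 0.602 F 0.0 wf [-0.5 -0.   0.1]
```

View pics/w4.png

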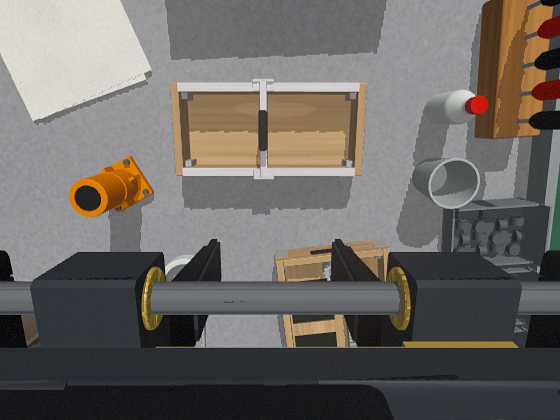

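The divider has not moved: its tab is at (263,130), with tote corners at (172,84), (366,84), (362,176) and (175,176). I recompute from this view.

```bash
python3 - <<'E'
from h import *
C=bot.get_calibration("wrist"); C["extrinsics"]=np.load("c4.npy")
print(C["extrinsics"][:3,3])
for p in [(263,130,.092),(263,110,.092),(263,150,.092),(263,130,.068),(172,84,.06),(366,84,.06),(362,176,.06),(175,176,.06)]:
    print(p,px2w("",*p,C).round(4))
for n,p in [("tab",(.492,.354,.092))]: print(w2px("",p,C),w2px("top",p))
# reproject housing/ top tray check
print("tray corners", [px2w("",u,v,.05,C).round(3) for u,v in((275,250),(388,244))])
a=cv2.resize(cv2.imread("pics/w4.png")[70:190,165:375],None,fx=3.6,fy=3.6,interpolation=2); cv2.imwrite("pics/crop4.png",a)
E
```

```text
[0.51253604 0.36146917 0.59419071]
(263, 130, 0.092) [0.4933 0.3581 0.092 ]
(263, 110, 0.092) [0.4954 0.3848 0.092 ]
(263, 150, 0.092) [0.4911 0.3307 0.092 ]
(263, 130, 0.068) [0.4923 0.358  0.068 ]
(172, 84, 0.06) [0.3664 0.4315 0.06  ]
(366, 84, 0.06) [0.645  0.4115 0.06  ]
(362, 176, 0.06) [0.6376 0.2789 0.06  ]
(175, 176, 0.06) [0.3521 0.2992 0.06  ]
[262.33599814 133.10923745] [125.67511682 191.88958664]
tray corners [array([0.496, 0.165, 0.05 ]), array([0.681, 0.163, 0.05 ])]
```

View pics/crop4.png

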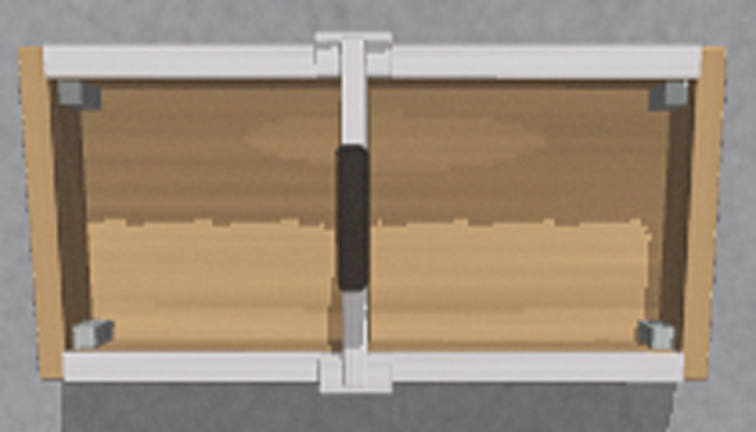

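The tab is confirmed within 4 mm of where I closed, yet the fingers shut fully. Before closing again I will descend and take a close look.

```bash
python3 - <<'E'
from h import *
tab=np.array([.493,.357])
bot.move_straight([*tab,.20],down(YT),v=.3)
print("hit",bot.move_straight([*tab,.066],v=.12,guard=10)); st()
s=bot.grab_frame("side"); w=bot.grab_frame("wrist")
u,v=w2px("side",(*tab,.08)).astype(int); print(u,v)
a=s[max(v-80,0):v+70,max(u-80,0):u+70]; a=cv2.resize(a,None,fx=2.6,fy=2.6)
o=np.zeros((420,800,3),np.uint8); o[:a.shape[0],:a.shape[1]]=a[:420,:390]; b=w[130:420,80:480]; b=cv2.resize(b,(400,290)); o[:290,400:]=b
cv2.imwrite("pics/d1.png",o[:,:,::-1])
E
```

```text
hit False
t=36.9 p [0.4934 0.3572 0.0667] j [ 0.52  0.61  1.72 -0.    0.81  0.59] w 0.601 F 0.0 wf [-0.3  0.4  0.3]
101 229
```

View pics/d1.png

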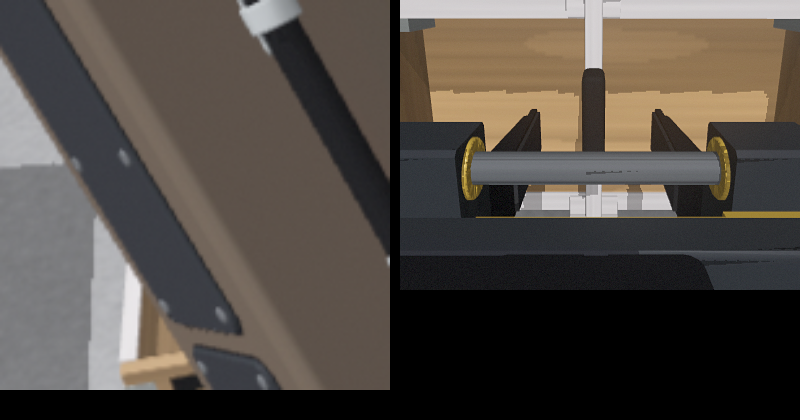

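The tab is centred between the open fingers, at (593,110) in the right half. I close and check.

```bash
python3 - <<'E'
from h import *
bot.move_gripper(0); st(); bot.wait(.3); s=st()
w=bot.grab_frame("wrist"); cv2.imwrite("pics/d2.png",w[:,:,::-1])
E
```

```text
t=37.9 p [0.4929 0.357  0.066 ] j [0.52 0.61 1.72 0.   0.81 0.59] w 0.110 F 30.0 wf [-0.7 -0.4  0.5]
t=38.1 p [0.4929 0.357  0.066 ] j [0.52 0.61 1.72 0.   0.81 0.59] w 0.108 F 30.0 wf [-1.5 -0.5  0.8]
```

View pics/d2.png

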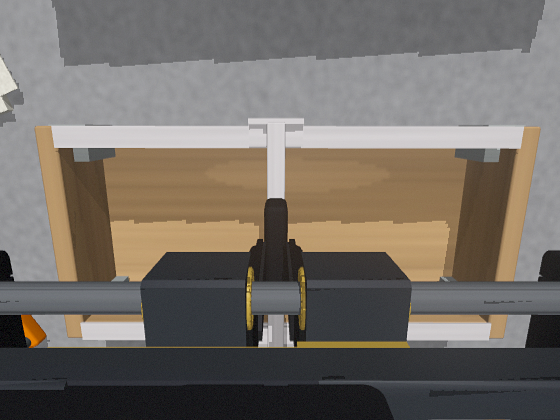

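The fingers now hold the tab (width 0.108, force 30 N), so I slide it and check the grip at each step.

```bash
python3 - <<'E'
from h import *
p=st()["eef_pos"][:2]; d=.0605-(p-CT)@ut; print("d",d)
print("stop",bot.move_straight([*(p+d*ut),.066],v=.04,guard=15)); s=st()
bot.move_gripper(.6); q=s["eef_pos"][:2]; print("tote xy",(q-CT)@ut,(q-CT)@vt)
bot.move_straight([*q,.25],v=.2); bot.move_straight([*tote(.01,-.06),.40],v=.3); st(); save("wrist","w5.png")
C=bot.get_calibration("wrist"); np.save("c5.npy",C["extrinsics"])
im=cv2.imread("pics/w5.png"); cv2.imwrite("pics/w5c.png",cv2.resize(im[60:200,160:390],None,fx=3,fy=3))
E
```

```text
t=38.2 p [0.4929 0.357  0.066 ] j [0.52 0.61 1.72 0.   0.81 0.59] w 0.105 F 30.0 wf [-1.3  0.4 -1.4]
d 0.06870716802646179
stop False
t=40.1 p [0.5594 0.3521 0.0659] j [0.46 0.67 1.58 0.   0.89 0.53] w 0.110 F 30.0 wf [-10.4   0.    4.9]
tote xy 0.058427401529140444 0.001328448168854936
t=42.8 p [0.5066 0.2945 0.3982] j [0.41 0.3  1.31 0.   1.53 0.49] w 0.599 F 0.0 wf [-0.3  0.4 -1.5]
```

View pics/w5c.png

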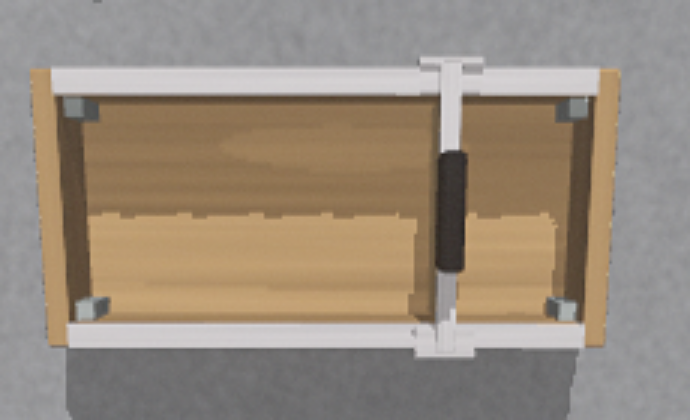

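The divider is at the far stop, tab at (311,130). Next is the rack.

```bash
python3 - <<'E'
from h import *
C=bot.get_calibration("wrist"); p=px2w("",310.5,130.5,.092,C)[:2]; print("div tote x",(p-CT)@ut)
rk=(.6254,.0021); A=.048
bot.move_to([*rk,.20],down(A)); bot.move_gripper(.5)
print("hit",bot.move_straight([*rk,.0105],v=.12,guard=10)); st()
bot.move_gripper(0); s=st()
if s["grip_width"]<.17: bot.move_gripper(.5); print("retry"); bot.move_gripper(0); s=st()
if s["grip_width"]>.17:
    bot.move_straight([*rk,.03],v=.05); st(); bot.move_straight([*rk,.20],v=.15); st()
    t=tote(-.0375); a=YT+np.pi/2
    qs=[(bot.ik([*t,.2],down(x)),x) for x in (a,a-np.pi)]; print(qs)
E
```

```text
div tote x 0.05791742480127997
hit False
t=46.4 p [0.6257 0.0021 0.0111] j [-0.1   0.71  1.71 -0.    0.73 -0.15] w 0.501 F 0.0 wf [-0.7 -0.3  0.1]
t=47.3 p [0.6254 0.0021 0.0105] j [-0.1   0.71  1.71 -0.    0.73 -0.15] w 0.006 F 0.0 wf [-0.8  0.6  0.6]
retry
t=49.2 p [0.6254 0.0021 0.0105] j [-0.1   0.71  1.71 -0.    0.73 -0.15] w 0.006 F 0.0 wf [0.  0.6 0.2]
```

```bash
python3 - <<'E'
from h import *
st()
s=bot.grab_frame("side"); w=bot.grab_frame("wrist")
u,v=w2px("side",(.6254,0,.03)).astype(int); print(u,v)
a=cv2.resize(s[v-65:v+65,u-65:u+65],(390,390)); b=cv2.resize(w[90:420,80:480],(400,330))
o=np.zeros((400,800,3),np.uint8); o[:390,:390]=a; o[:330,400:]=b
cv2.imwrite("pics/r1.png",o[:,:,::-1])
E
```

```text
t=49.2 p [0.6254 0.0021 0.0105] j [-0.1   0.71  1.71 -0.    0.73 -0.15] w 0.006 F 0.0 wf [0.  0.6 0.2]
252 176
```

View pics/r1.png

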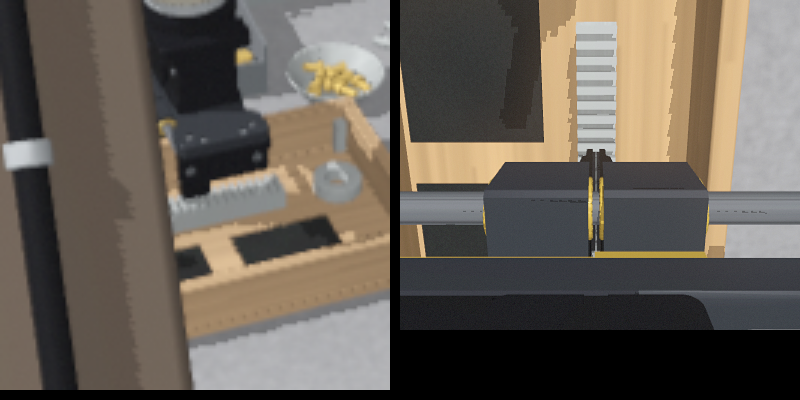

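The fingers have shut on top of the rack: their tips really sit some 20 mm higher than the reported TCP says, which also explains the first divider miss. I measure the offset with a guarded touch on the rack top.

```bash
python3 - <<'E'
from h import *
print("hit",bot.move_straight([.6254,.0021,-.025],v=.015,guard=4)); s=st()
print("tip offset", .030-s["eef_pos"][2])
bot.move_straight([.6254,.0021,.03],v=.1)
E
```

```text
hit True
t=50.1 p [0.6254 0.0021 0.0051] j [-0.1   0.71  1.71 -0.    0.72 -0.15] w 0.004 F 2.9 wf [ 0.  -0.2  5.7]
tip offset 0.0248804012639033
```

```bash
cat >> h.py <<'E'
DZ=-.0245  # reported TCP z = real tip z + DZ
E
python3 - <<'E'
from h import *
rk=(.6254,.0021); zt=.0105+DZ
bot.move_gripper(.5)
print("hit",bot.move_straight([*rk,zt],v=.06,guard=8)); st()
bot.move_gripper(0); s=st()
if s["grip_width"]>.17:
    bot.move_straight([*rk,.01],v=.05); st(); bot.move_straight([*rk,.14],v=.15); s=st()
    t=tote(-.0375); a=YT+np.pi/2
    for x in (a,a-np.pi): print(x,bot.ik([*t,.14],down(x)))
E
```

```text
hit False
t=52.3 p [ 0.6256  0.0021 -0.0138] j [-0.1   0.74  1.72  0.    0.68 -0.15] w 0.502 F 0.0 wf [ 0.7 -0.4 -1.5]
t=52.8 p [ 0.6255  0.0021 -0.0138] j [-0.1   0.74  1.72 -0.    0.68 -0.15] w 0.206 F 30.0 wf [0.1 0.4 1.8]
t=53.5 p [0.6253 0.0021 0.0101] j [-0.1   0.71  1.71  0.    0.73 -0.15] w 0.204 F 30.0 wf [-0.4 -0.3 -3.5]
t=54.5 p [0.6249 0.0021 0.1391] j [-0.1   0.54  1.61 -0.    0.99 -0.15] w 0.209 F 30.0 wf [ 0.8 -0.9 -3.7]
1.4987963267948965 [ 5.44381086e-01  4.89143700e-01  1.71380246e+00 -4.44089210e-16
  9.38646492e-01 -9.54415241e-01]
-1.6427963267948966 [ 5.44381086e-01  4.89143700e-01  1.71380246e+00 -4.44089210e-16
  9.38646492e-01  2.18717741e+00]
```

```bash
python3 - <<'E'
from h import *
t=tote(-.0375); a=YT+np.pi/2; zt=.0105+DZ
bot.move_straight([*t,.14],down(a),v=.18); st()
bot.move_straight([*t,zt+.025],v=.12)
print("touch",bot.move_straight([*t,zt-.002],v=.03,guard=6)); st()
bot.move_gripper(.5); bot.wait(.1); bot.move_straight([*t,.14],v=.2); s=st()
# pinion
pn=(.5947,.112); bot.move_straight([*pn,.14],down(.045),v=.25)
print("hit",bot.move_straight([*pn,.051+DZ],v=.1,guard=6)); st()
bot.move_gripper(0); s=st()
bot.move_straight([*pn,.04],v=.04); st(); bot.move_straight([*pn,.15],v=.15); st()
E
```

```text
t=56.8 p [0.4639 0.3572 0.14  ] j [ 0.54  0.49  1.71 -0.    0.94 -0.95] w 0.206 F 30.0 wf [-0.2 -0.1 -3.8]
touch True
t=58.8 p [ 0.4634  0.3576 -0.0139] j [ 0.54  0.7   1.82 -0.    0.62 -0.95] w 0.207 F 30.0 wf [0.3 0.2 5.3]
t=60.5 p [0.4631 0.3574 0.1391] j [ 0.54  0.49  1.71 -0.    0.94 -0.95] w 0.498 F 0.0 wf [-0.2 -0.8 -0.2]
hit False
t=63.4 p [0.595  0.112  0.0271] j [ 0.08  0.66  1.75 -0.    0.73  0.03] w 0.499 F 0.0 wf [ 0.4  1.4 -0.7]
t=64.0 p [0.5947 0.112  0.0265] j [ 0.08  0.66  1.75 -0.    0.73  0.03] w 0.166 F 30.0 wf [-0.8  0.1  0.4]
t=64.5 p [0.5947 0.112  0.0402] j [ 0.08  0.64  1.75 -0.    0.75  0.03] w 0.160 F 30.0 wf [-0.4 -0.1 -2.3]
t=65.4 p [0.5942 0.1119 0.1491] j [0.08 0.5  1.66 0.   0.98 0.03] w 0.170 F 30.0 wf [-0.2  0.3 -2.6]
```

```bash
python3 - <<'E'
from h import *
t=tote(.0965); a=YT+np.pi/2; z=.0265
bot.move_straight([*t,.15],down(a),v=.2); st()
bot.move_straight([*t,z+.02],v=.12)
print("touch",bot.move_straight([*t,z-.002],v=.03,guard=4)); st()
bot.move_gripper(.5); bot.wait(.2); bot.move_straight([*t,.15],v=.15)
bot.move_straight([*tote(.01,-.06),.40],down(YT),v=.3); st(); save("wrist","w6.png")
im=cv2.imread("pics/w6.png"); cv2.imwrite("pics/w6c.png",cv2.resize(im[60:200,160:390],None,fx=3,fy=3))
E
```

```text
t=67.0 p [0.5972 0.3476 0.1498] j [ 0.43  0.62  1.42 -0.    1.1  -1.07] w 0.159 F 30.0 wf [ 0.2  0.1 -2.6]
touch True
t=68.7 p [0.597  0.348  0.0263] j [ 0.43  0.76  1.52  0.    0.87 -1.07] w 0.163 F 30.0 wf [0.4 0.5 2.4]
t=72.3 p [0.5067 0.2944 0.3993] j [0.41 0.3  1.31 0.   1.53 0.49] w 0.498 F 0.0 wf [ 0.5 -0.6 -0.8]
```

View pics/w6c.png

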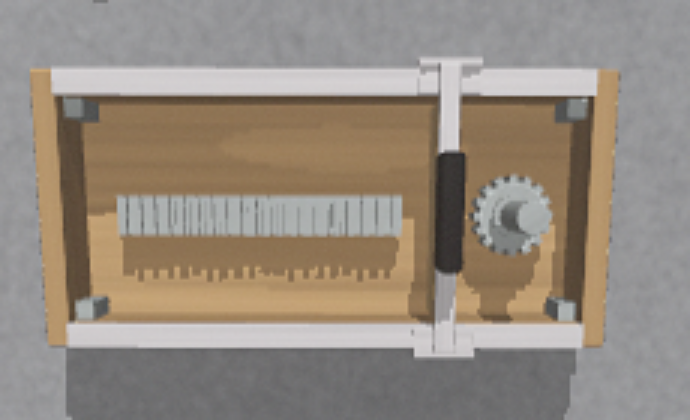

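The tote is right: the rack lies flat, teeth up, spanning (117–403, 215), and the pinion stands upright at (512,215) on the other side of the divider at (450,210). Next the housings go back.

```bash
python3 - <<'E'
from h import *
bot.move_to([.46,-.25,.33],R0)
if carry((.4221,-.3651),(.5533,.0490),.0585,.0620,zt=.25):
    carry((.5375,-.3567),(.559,-.0625),.0545,.0580,zt=.25)
bot.move_straight([.54,0,.40],R0,v=.3); st(); save("wrist","w7.png")
im=cv2.imread("pics/w7.png"); cv2.imwrite("pics/w7c.png",cv2.resize(im[60:275,238:383],None,fx=2.75,fy=2.75,interpolation=2))
E
```

```text
t=78.1 p [ 0.422  -0.3651  0.0585] j [-0.83  0.57  1.85 -0.    0.72 -0.83] w 0.569 F 30.0 wf [-2.4 -0.9  1. ]
t=79.5 p [ 0.4218 -0.3648  0.2491] j [-0.83  0.34  1.64 -0.    1.16 -0.83] w 0.569 F 30.0 wf [ 0.6  0.1 -6.3]
touch True
t=83.2 p [0.5526 0.049  0.0622] j [-0.03  0.56  1.86 -0.    0.73 -0.03] w 0.567 F 30.0 wf [-2.1 -0.6  4.2]
t=88.8 p [ 0.5374 -0.3567  0.0545] j [-0.69  0.67  1.63 -0.    0.84 -0.69] w 0.628 F 30.0 wf [-1.3  0.1  1. ]
t=90.3 p [ 0.5372 -0.3565  0.249 ] j [-0.69  0.47  1.43  0.    1.24 -0.69] w 0.624 F 30.0 wf [-0.2 -0.2 -5.9]
touch True
t=93.4 p [ 0.5584 -0.0624  0.0583] j [-0.23  0.57  1.84 -0.    0.73 -0.23] w 0.630 F 30.0 wf [-1.5  0.   5.8]
t=95.9 p [ 5.397e-01 -2.000e-04  3.979e-01] j [-0.12  0.22  1.42 -0.    1.5  -0.12] w 1.000 F 0.0 wf [-0.7  1.2  0.3]
```

View pics/w7c.png

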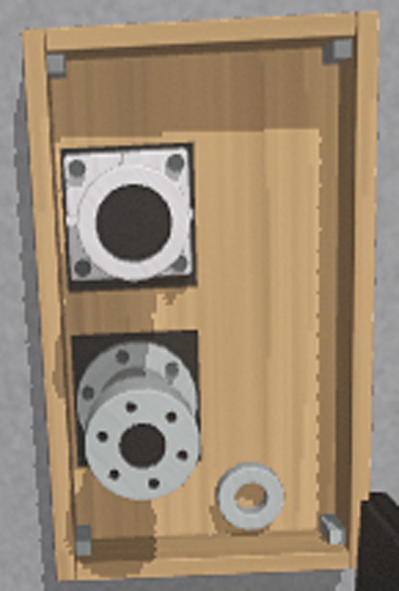

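Both housings stand upright on their pads, at (134,222) and (142,445). That matches their start pixels once the ~3 px camera shift, also seen in the walls and bearing, is allowed for. The bearing at (251,496) has not moved.

```bash
python3 -c "
from plant import bot
bot.wait(.3); print(bot.finish_job())"
```

```text
the job is handed in; nothing more can be done
None
```

The job is handed in, but no verdict was returned: the last pictures show the rack flat, teeth up, the pinion upright across the divider, both housings upright on their own pads and the bearing unmoved, at about 96 s of the 144 s limit.

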